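# Fit the keyed chain sprocket on the feed drive's gearbox shaft

### The arm

A 6-joint arm with a two-finger parallel gripper is mounted at the origin on the work surface. World frame = base frame: x ahead of the robot, y to its left, z up, the work surface at z = 0. Lengths are in m, angles in rad, forces in N, time in s.
With the tool pointing down it reaches from about 0.25 to 0.85 m from the base axis. Payload 12.5 kg.
Tool frame: the origin (TCP) lies midway between the tips of the shut fingers; the grasp point (between the pads) lies 19 mm behind it; z points along the fingers, y is the line along which they close (so a half turn about z gives the same grasp; the last joint's range is limited). The gripper opens to 93 mm and grips with 3 to 60 N. Pads are 15 mm wide; open, the fingers measure 128 mm over their backs; the gripper's body (75 mm by 188 mm) begins 65 mm behind the grasp point.
Start: joints at [1.135, 0.351, 1.652, -0, 1.139, -0.085], TCP at [0.189, 0.517, 0.219] pointing down, gripper open.
Joint ranges: [-2.75, 2.75], [-0.79, 2.1], [0.01, 2.65], [-1.57, 4.71], [0.07, 3.14], [-2.87, 2.87]. Speed limits (rad/s): [2.22, 2.22, 2.79, 3.14, 3.14, 3.14].

### API

Orientations are given as a rotation vector (axis times angle).
In Python, from plant import manip gives the robot as it stands.
- The arm moves only by the shell command python3 -m crank 'ROWS'. ROWS is JSON, one flat list of numbers, 7 for each row, row after row: the shift along the tool's x, y, z as a fraction of full scale, then the turn, a rotation vector about the tool's x, y, z as a fraction of full scale, then the closure, from 0 (fully open) to 1 (shut). In form: [x, y, z, ax, ay, az, jaw, x, y, z, ax, ay, az, jaw, ...]. A call has exactly 8 rows; each row shifts and turns the commanded pose from where the row before left it, along the tool's axes as they then stand; what a row does not reach is not made up. Full scale, the value 1, is 25 cm for a shift and pi/2 rad for a turn. A row lasts 1/8 s, in which the tool goes at most 62.5 mm and 10.7 degrees, less where a joint would pass 70% of its speed; a pose out of reach is approached as far as the arm can. A call with a number of a shift or a turn outside -1 to 1 is refused whole. A call with a gripper value outside its range is refused whole. The fingers move at their own pace and stop on an object; the grip force is fixed at half the most. Time passes only in rows, so rows that do not move let the fingers close, or fill a call up. It gives the time, the measured TCP pose, the force, the opening and the grip force at its end, in the units of the state.
- manip.read_state(): the state, without advancing time (a new reading comes with each control period).
- manip.capture(name): name is "scene" or "top"; returns (picture, depth): 384x512x3 uint8, red, green, blue; 384x512 float32, m along the optical axis (not along the pixel's ray), 0 where there is no reading.
- manip.calibration(name): a dict with "mtx" (3x3 intrinsics, pixels), "rvec" (rotation vector, rad) and "tvec" (3), from world to camera coordinates, as OpenCV has them. Camera axes: x right, y down, z forward; pixel columns grow to the right and rows downward; lengths in m; the calibration is good to about 2 mm. A picture is of the moment at which its call begins. calibration takes no time and is no camera call.
- manip.sign_off(): hands the job in; it is judged then, once.
The state is a dict: "t": time; "q": joint angles; "dq": joint speeds; "effort": joint torques, N m; "position": TCP position; "tcp_rot": TCP orientation; "force": force on the tool from outside, world axes, zero at the start; "wrist_torque": the same for the moment, N m; "grip_width": opening from 0.0 (shut) to 1.0 (fully open); "grasp_force": force on a finger pad.
Only numpy, scipy, OpenCV 4.12 (cv2) and the standard library are available. Lean on these libraries where they do the work, as an engineer would, in place of code of your own. Each camera call takes 0.05 s, during which the arm holds its last target. There are 200 camera calls.

### The job

Pick up the hubbed chain sprocket and fit it on the upright output shaft of the gearmotor, teeth end down: slip its bore over the shaft end, turn it on the shaft under a light push until its keyway drops over the key, and slide it fully home against the shaft's shoulder. Feel it in gently, never force it on a key that is not lined up, and let go of it when it sits; leave the other things on the bench where they are.

Things in the scene. Friction and masses are not known exactly. Their poses are not given: they have to be found in the camera images.
- sprocket: Roller-chain sprocket with hub, steel, about 0.35 kg, lying teeth end down, hub up. Toothed plate 74 mm in diameter (17 teeth), 7 mm thick; on it a round hub 50 mm in diameter, rising 23 mm more (30 mm in all), to be held from above by two opposite sides. Origin: on the bore's axis at the underside (teeth end); z up the bore, x from the axis towards the keyway.
- hub_top (a point): Middle of the bore at the sprocket's upper hub face, 30 mm above its origin, axes as the sprocket. The bore is 26.5 mm in diameter, with one keyway over its full length: 9.2 mm wide, its floor 19 mm from the axis. The bore's lower mouth is sharp-edged.
- gearbox: Gearmotor fixed to the bench: aluminium worm gearbox on a steel foot, grey electric motor lying at its side, steel output shaft standing upright on top. Origin: on the bench under the shaft's axis; z up, y from the shaft towards the motor's side. Apart from shaft and shoulder it stays below 145 mm. The worm gear locks, so the shaft cannot be turned by hand.
- shaft_seat (a point): Middle of the upper face of the shaft's shoulder, 36 mm wide, on the shaft's axis, 146 mm above the bench. The sprocket's origin comes here when it is home; it slides down freely once lined up, though it may bind a little if held askew. Over 60 N of contact between sprocket and shaft, all pressures summed, would mark key and bearings (twisting 0.4 N m against the key comes to about that).
- shaft_end (a point): Middle of the shaft's upper end, 40 mm above shaft_seat. Shaft 25 mm in diameter, end chamfered 2 mm; plain and round for the first 10 mm, below that it bears one key, 8 mm wide, standing out to 17.5 mm from the axis, down to the shoulder. The key's angle is not measured: it stopped anywhere from 11 to 80 degrees clockwise (seen from above) of the gearbox's x axis.
- idler: Bystander: a flat toothed wheel without keyway, 102 mm in diameter, 10 mm high, small round bore; origin underneath its middle.
- heart_small: Bystander: dark wooden heart, 71 x 75 mm, 12 mm thick, lying flat; origin underneath, near its middle.
- screwdriver: Bystander: screwdriver with black handle, 200 mm long, lying along its x axis; origin underneath its middle.
- wire_coil: Bystander: ring-shaped coil of aluminium wire, 100 mm in diameter, 20 mm high; origin underneath its middle.
- glue_jar: Bystander: jar with lid, 60 mm in diameter, 60 mm high, upright; origin underneath its middle.
Things that resemble listed ones, but are neither listed nor needed, are in the scene too. There is more than one size of the sprocket; the one meant has the size given above.

How it is judged:
By the outcome, as a careful person would: the job done as asked, in the order asked, and still so for the second after the job is handed in, with the robot touching nothing.
It also fails if it takes over 70 s, if anything falls off the work surface, if the arm or the gripper's body presses on something with over 40 N, if the wrist force passes 120 N, or if a joint passes its speed limit or range.

## Working session

There is one attempt and no reset: what is moved stays moved. The work goes in short steps, Python scripts to look and compute and a shell command to move; the robot and the scene stay as the last step left them, time stands still between calls to the robot, and variables do not carry over. Pictures are saved under pics/ and viewed, at most 10 in all, crops included, and the job is handed in when it is done.

```bash
mkdir -p pics; cat > h.py <<'E'
import numpy as np, cv2
from plant import manip
def cal(n):
    c=manip.calibration(n); R=cv2.Rodrigues(np.array(c["rvec"],float))[0]
    return np.array(c["mtx"],float),R,np.array(c["tvec"],float).ravel()
def cloud(n,d):
    K,R,t=cal(n); v,u=np.mgrid[:d.shape[0],:d.shape[1]]
    P=np.stack([(u-K[0,2])/K[0,0]*d,(v-K[1,2])/K[1,1]*d,d],-1)
    return (P-t)@R
def ray(n,u,v,z):
    K,R,t=cal(n); d=R.T@np.linalg.inv(K)@[u,v,1]; o=-R.T@t
    return o+d*(z-o[2])/d[2]
E
python3 - <<'E'
from h import *
for n in("top","scene"):
    p,d=manip.capture(n); cv2.imwrite(f"pics/{n}0.png",p[:,:,::-1]); np.save(f"{n}0.npy",d); 
    K,R,t=cal(n); print(n,K[0,0],-R.T@t,R[2])
s=manip.read_state(); print(s)
E
```

```text
top 397.7603440417586 [ 0.28121768 -0.08564091  1.42438497] [ 0.17392822  0.01319261 -0.98466996]
scene 482.10005273662773 [ 1.35098871 -0.67372033  0.82428212] [-0.67591881  0.48608582 -0.55394434]
{'t': 0.1, 'q': array([ 1.13540707e+00,  3.51178655e-01,  1.65234332e+00, -5.83066830e-05,
        1.13909974e+00, -8.46120499e-02]), 'dq': array([-0.00041992, -0.00136713, -0.00119698, -0.00257698,  0.00178273,
        0.00052451]), 'effort': array([ 1.51376047e-03, -4.98028064e+01, -2.85702449e+01,  7.00237392e-02,
        2.38715310e-02, -1.39041495e-05]), 'position': array([0.18886259, 0.51623291, 0.21816367]), 'tcp_rot': array([-5.48103921e-01, -3.09319306e+00,  1.58337997e-03]), 'force': array([0.14193146, 0.19511749, 0.21045959]), 'wrist_torque': array([0.00792736, 0.0318885 , 0.01505158]), 'grasp_force': 0.0, 'grip_width': 0.9968823653573162}
```

View pics/top0.png

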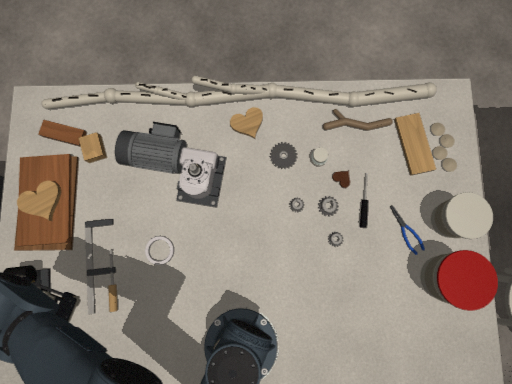

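View pics/scene0.png

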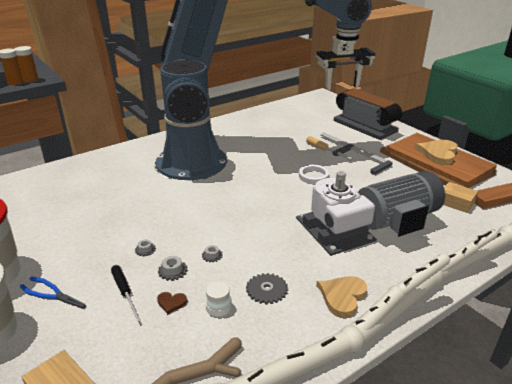

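Top view: sprocket candidates are at (297,205), (328,206) and (336,239). The one at (328,206) looks largest, and I'll check its size. The shaft is at about (195,170), and the idler at (283,155) is flat.

```bash
python3 - <<'E'
from h import *
p=cv2.imread("pics/top0.png"); d=np.load("top0.npy"); W=cloud("top",d)
for u,v in((297,205),(328,206),(336,239)):
    sub=W[v-22:v+22,u-22:u+22].reshape(-1,3); m=sub[:,2]>0.004; q=sub[m]
    c=ray("top",u,v,0.03); q=q[np.hypot(*(q[:,:2]-c[:2]).T)<.05]
    hi=q[q[:,2]>q[:,2].max()-.006]
    print((u,v),"ext",np.ptp(q[:,:2],axis=0),"top z",np.percentile(hi[:,2],50),"hub ext",np.ptp(hi[:,:2],axis=0),"ctr",(hi.min(0)+hi.max(0))/2)
# shaft
q=W[140:200,170:225].reshape(-1,3); s=q[q[:,2]>.17]; print("shaft",len(s),s.mean(0),s.max(0),s.min(0))
a=cv2.resize(p[180:255,275:355],None,fx=5,fy=5,interpolation=cv2.INTER_CUBIC)
b=cv2.resize(p[135:210,160:240],None,fx=5,fy=5,interpolation=cv2.INTER_CUBIC)
cv2.imwrite("pics/c1.png",np.hstack([a,b]))
E
```

```text
(297, 205) ext [0.09459109 0.09733617] top z 0.02642348981444704 hub ext [0.03217534 0.0322146 ] ctr [ 0.48253324 -0.20561906  0.0277978 ]
(328, 206) ext [0.09394481 0.0940176 ] top z 0.035661572284996154 hub ext [0.03925483 0.04569673] ctr [ 0.47578686 -0.31701934  0.03786537]
(336, 239) ext [0.09138033 0.08966829] top z 0.027175275830980953 hub ext [0.03133419 0.03088948] ctr [ 0.35729341 -0.33771837  0.02920952]
shaft 77 [0.5155709  0.08900175 0.45734429] [0.59391327 0.15265498 1.42438497] [ 0.28121768 -0.08564091  0.17178847]
```

View pics/c1.png

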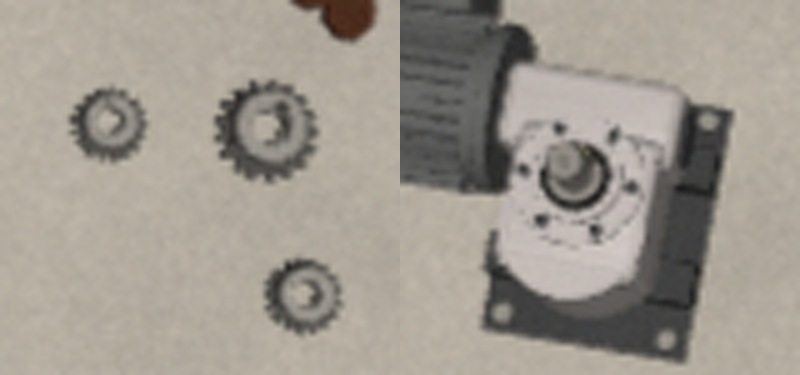

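The target is (328,206): it's the largest, about 74 mm across with a 30 mm high hub, and its keyway points up-right. The other two are smaller. Next I'll take scene crops of the shaft and sprocket, and triangulate roughly.

```bash
python3 - <<'E'
from h import *
p=cv2.imread("pics/scene0.png"); t=cv2.imread("pics/top0.png")
f=lambda im,u,v,w=20:cv2.resize(im[v-w:v+w,u-w:u+w],(400,400) if w==20 else (400,400),interpolation=cv2.INTER_CUBIC)
cv2.imwrite("pics/c2.png",cv2.resize(np.vstack([np.hstack([f(p,341,185),f(p,173,267)]),np.hstack([f(t,196,171),f(t,328,206)])]),(600,600)))
E
```

```text
(no output)
```

View pics/c2.png

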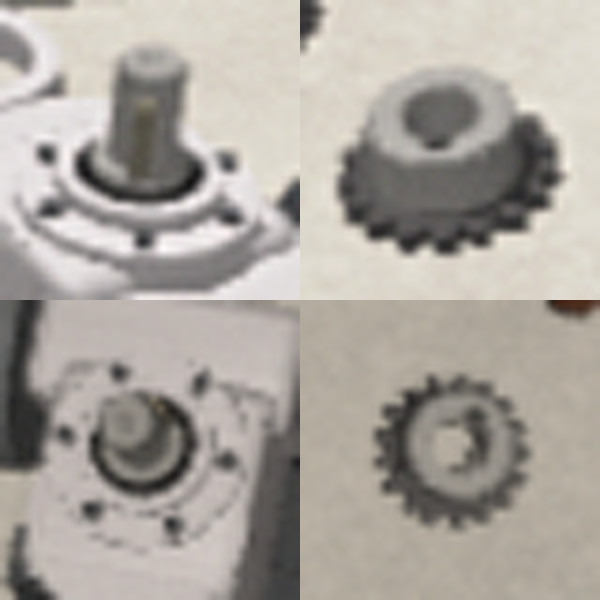

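```bash
python3 - <<'E'
from h import *
r=np.round
print("hub s",r(ray("scene",171.23,261.63,.03),4),"hub t",r(ray("top",329.2,205.2,.03),4),"plate t",r(ray("top",327.8,205.5,.004),4))
print("end s",r(ray("scene",340.9,172.6,.186),4),"end t",r(ray("top",192.2,166.4,.186),4))
def proj(n,P):
    K,R,t=cal(n); c=K@(R@np.array(P,float)+t); return c[:2]/c[2]
p=cv2.imread("pics/scene0.png").astype(int)
# key: brassy pixels (r-b)
s=p[165:195,330:352]; sat=s[:,:,2]-s[:,:,0]
for v in range(178,190): 
    row=sat[v-165]; m=row*(row>25); print(v,(m[3:18]*np.arange(333,348)).sum()/max(1,m[3:18].sum()), row[3:18])
S=ray("scene",340.9,172.6,.186)[:2]
for a in(-30,-40,-50,-60,-70):
    print(a,[r(proj("scene",[S[0]+.0175*np.cos(np.radians(a)),S[1]+.0175*np.sin(np.radians(a)),z]),1) for z in(.174,.150)])
H=ray("scene",171.23,261.63,.03)[:2]
for a in(-10,-20,-30,-40,-50):
    print("kw",a,*[r(proj(n,[H[0]+.016*np.cos(np.radians(a)),H[1]+.016*np.sin(np.radians(a)),.03]),1) for n in("scene","top")])
print(p[258:274,162:182].sum(2)//3)
# foot edge for gearbox yaw
print([r(ray("top",160+x/5-80,135+y/5,.01),3) for x,y in((733,110),(687,360))])
E
```

```text
hub s [ 0.4753 -0.3142  0.03  ] hub t [ 0.4743 -0.3168  0.03  ] plate t [ 0.4768 -0.3161  0.004 ]
end s [0.5837 0.1425 0.186 ] end t [0.5841 0.1417 0.186 ]
178 0.0 [ 4  4  9  9  5  8 15 21 19  8  4  5 12 20 17]
179 0.0 [ 5  4  7  5  6  6 21 20 16  4  2  8 15 19 18]
180 0.0 [ 3  3  7  5  4  6 16 17 14  6  5  8 15 22 17]
181 0.0 [ 4  4  9  5  3  5 15 15 12  6  5  5 13 18 19]
182 0.0 [ 3  7  7  5  4 11 15 15 10  6  5  6  7  7 14]
183 0.0 [ 7  8  7  8  6  9 16 13 14  5  2  7  5  4  5]
184 0.0 [ 6  8  6  4  6 10 13 15  8  5  5  5  6  7  4]
185 0.0 [ 8  9  5  6  5 12 16 16 10  4  3  4  3  5  5]
186 0.0 [ 6 10  7  5  7 11 14 11  9  5  3  4  7 -1  5]
187 0.0 [ 4  8 10  6 10 15 14 12  7  6  5  4  5  1  1]
188 0.0 [ 1  4  6  6  7  8 13 11  6  3  4  6  1  4  2]
189 0.0 [-1  3  3  5  3  6  8  6  6  5  7  3  4  1  3]
-30 [array([342. , 179.9]), array([341.1, 187.7])]
-40 [array([340.9, 179.9]), array([340. , 187.7])]
-50 [array([339.7, 179.8]), array([338.8, 187.6])]
-60 [array([338.5, 179.6]), array([337.7, 187.4])]
-70 [array([337.5, 179.3]), array([336.6, 187.1])]
kw -10 [173.1 265.5] [329.  2
[... 867 characters left out ...]
 103 159 184 180 171 138 112  99
   88  76]
 [ 99 117 142 156 173 183 183 175 165 169 171 181 172 144 127 121  90  91
   85  82]
 [ 95 101 104 116 136 150 147 138 135 135 132 127 125 103  98 101  90  88
   89  82]
 [ 97 101 103 100 105 111 109 107 104 105 103 101  99  95  95  95  90  91
   88  82]
 [ 95 102 105 102  97 102 102 100 102 102 101  99  98  98 100  95  96  96
   90  79]
 [ 94 101 106 103 101 100 105  99 102 102 102 100 100  99  98  96  93  91
   82  65]
 [ 89  96 107 105 101 103 103  99 102 102 100 105 100 102  96  99  99  87
   67  50]
 [ 88  95  99 102 103 105 103 105 104 104 103 101 102 100  98  96  92  71
   51  47]]
[array([0.661, 0.048, 0.01 ]), array([0.476, 0.081, 0.01 ])]
```

Estimates:
- **Sprocket:** axis at about (0.4755, -0.3155), keyway at about -32° in world.
- **Shaft:** axis at about (0.584, 0.142), key at about -48° in world, from the brass strip seen in the scene view. That lies within the allowed range.

Now I'll move over the sprocket.

```bash
python3 -m crank '[-0.138,-0.171,0,0,0,0,0,-0.138,-0.171,0,0,0,0,0,-0.138,-0.171,0,0,0,0,0,-0.138,-0.171,0,0,0,0,0,-0.138,-0.171,0,0,0,0,0,-0.138,-0.171,0,0,0,0,0,-0.138,-0.171,0,0,0,0,0,-0.138,-0.171,0,0,0,0,0]'; python3 -m crank '[-0.138,-0.171,0,0,0,0,0,-0.138,-0.171,0,0,0,0,0,-0.138,-0.171,0,0,0,0,0,-0.138,-0.171,0,0,0,0,0,-0.138,-0.171,0,0,0,0,0,-0.138,-0.171,0,0,0,0,0,-0.138,-0.171,0,0,0,0,0,-0.138,-0.171,0,0,0,0,0]'
```

```text
t: 1.1
position: [0.3308, 0.0988, 0.2187]
tcp_rot: [0.548, 3.093, 0.0]
force: [1.8, 0.1, -0.4]
grip_width: 0.997
grasp_force: 0.0
t: 2.1
position: [0.4725, -0.3173, 0.2183]
tcp_rot: [-0.549, -3.093, -0.0]
force: [-0.5, -0.5, 0.7]
grip_width: 1.0
grasp_force: 0.0
```

```bash
python3 -m crank '[-0.008,0.012,0.2,0,0,0,0,0,0,0.2,0,0,0,0,0,0,0.2,0,0,0,0,0,0,0.15,0,0,0,0,0,0,0.06,0,0,0,0,0,0,0.022,0,0,0,0,0,0,0,0,0,0,0.2,0,0,0,0,0,0,1]'; python3 -m crank '[0,0,0,0,0,0,1,0,0,0,0,0,0,1,0,0,0,0,0,0,1,0,0,0,0,0,0,1,0,0,0,0,0,0,1,0,0,0,0,0,0,1,0,0,0,0,0,0,1,0,0,0,0,0,0,0.2]'
```

```text
t: 3.1
position: [0.4758, -0.3139, 0.0119]
tcp_rot: [0.548, 3.092, -0.001]
force: [-0.4, 0.2, 1.1]
grip_width: 0.833
grasp_force: 0.0
t: 4.1
position: [0.4751, -0.3132, 0.0105]
tcp_rot: [-0.548, -3.093, -0.001]
force: [0.1, -0.0, -0.7]
grip_width: 0.595
grasp_force: 0.0
```

```bash
python3 -m crank '[0,0,0,0,0,0.111,0.2,0,0,0,0,0,0.111,0.2,0,0,0,0,0,0.111,0.2,0,0,0,0,0,0.111,0.2,0,0,0,0,0,0.111,0.2,0,0,0,0,0,0.111,0.2,0,0,0,0,0,0.111,0.2,0,0,0,0,0,0,0.5]'; python3 -m crank '[0,0,0,0,0,0,1,0,0,0,0,0,0,1,0,0,0,0,0,0,1,0,0,0,0,0,0,1,0,0,0,0,0,0,1,0,0,0,0,0,0,1,0,0,0,0,0,0,1,0,0,0,0,0,0,1]'
python3 - <<'E'
from h import *
p,d=manip.capture("scene"); cv2.imwrite("pics/s1.png",cv2.resize(p[180:340,90:290,::-1],None,fx=3.5,fy=3.5,interpolation=cv2.INTER_CUBIC))
E
```

```text
t: 5.1
position: [0.475, -0.3131, 0.0103]
tcp_rot: [-2.22, -2.222, -0.0]
force: [-0.7, -0.3, -0.4]
grip_width: 0.737
grasp_force: 0.0
t: 6.1
position: [0.4752, -0.3134, 0.0106]
tcp_rot: [-2.222, -2.221, 0.0]
force: [0.6, 0.2, -2.8]
grip_width: 0.53
grasp_force: 30.0
```

View pics/s1.png

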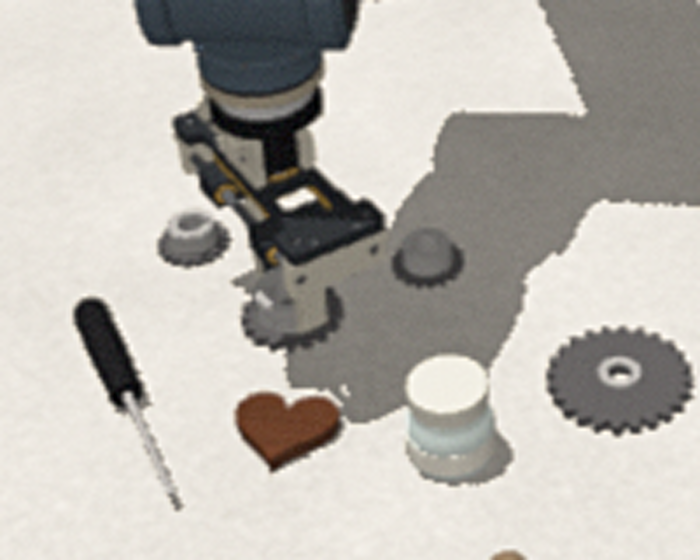

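Sprocket is gripped (hub 49 mm at 30 N, centred both ways) and nothing else has moved. Now I'll lift it and carry it over the shaft.

```bash
python3 -m crank '[0,0,-0.1,0,0,0,1,0,0,-0.2,0,0,0,1,0,0,-0.2,0,0,0,1,0,0,-0.22,0,0,0,1,0.1,0.024,-0.2,0,0,0,1,0.2,0.048,0,0,0,0,1,0.2,0.048,0,0,0,0,1,0.2,0.048,0,0,0,0,1]'; python3 -m crank '[0.2,0.048,0,0,0,0,1,0.2,0.048,0,0,0,0,1,0.2,0.048,0,0,0,0.03,1,0.2,0.048,0,0,0,0.037,1,0.2,0.048,0,0,0,0,1,0.2,0.048,0,0,0,0,1,0.1,0.024,0,0,0,0,1,0,0,0,0,0,0,1]'
python3 - <<'E'
from h import *
print(manip.read_state())
p,d=manip.capture("scene"); cv2.imwrite("s2.png",p[:,:,::-1]);t,d=manip.capture("top"); cv2.imwrite("t2.png",t[:,:,::-1])
f=lambda im,u,v:cv2.resize(im[v-25:v+25,u-25:u+25,::-1],(400,400),interpolation=cv2.INTER_CUBIC)
cv2.imwrite("pics/c3.png",np.hstack([f(p,341,165),f(t,195,166)]))
E
```

```text
t: 7.15
position: [0.5171, -0.1369, 0.2405]
tcp_rot: [-2.222, -2.22, 0.0]
force: [0.2, -0.7, -2.6]
grip_width: 0.528
grasp_force: 30.0
t: 8.15
position: [0.6105, 0.1835, 0.2398]
tcp_rot: [-2.333, -2.103, 0.002]
force: [-0.6, -0.0, -4.4]
grip_width: 0.527
grasp_force: 30.0
{'t': 8.15, 'q': array([2.18910375e-01, 4.93524885e-01, 1.38273119e+00, 4.58778111e-05,
       1.26655548e+00, 3.22539369e-01]), 'dq': array([-0.03892611, -0.02134808,  0.03137369, -0.01087627, -0.00139413,
       -0.0173207 ]), 'effort': array([ 2.09214315e+00, -6.09388018e+01, -3.28329206e+01,  2.75211688e-01,
       -2.23209662e-02,  2.74589220e-01]), 'position': array([0.61053116, 0.18347759, 0.23981668]), 'tcp_rot': array([-2.33305171e+00, -2.10296518e+00,  1.63244151e-03]), 'force': array([-0.5939791 , -0.03918549, -4.35789537]), 'wrist_torque': array([-0.08705634,  0.04896218, -0.00150278]), 'grasp_force': 29.999397844076157, 'grip_width': 0.5273889159797446}
```

View pics/c3.png

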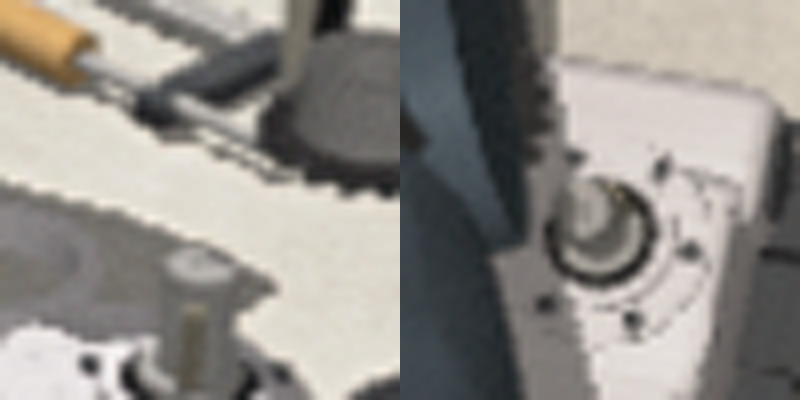

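```bash
python3 -m crank '[-0.06,-0.03,0,0,0,0,1,-0.06,-0.03,0,0,0,0,1,-0.057,-0.028,0.03,0,0,0,1,0,0,0.05,0,0,0,1,0,0,0.044,0,0,0,1,0,0,0.01,0,0,0,1,0,0,0,0,0,0,1,0,0,0,0,0,0,1]'
python3 - <<'E'
from h import *
s=manip.read_state();P=s['position'];print(P,s['force'],s['wrist_torque'])
p,d=manip.capture("scene")
def proj(n,P):
    K,R,t=cal(n); c=K@(R@np.array(P,float)+t); return c[:2]/c[2]
for z in(-.0104,-.0034,.0196): print(proj("scene",P+[0,0,z]), end=' ')
print([proj("scene",P+[.037*np.cos(a),.037*np.sin(a),-.007]).round(1) for a in(0.82,-2.32)])
cv2.imwrite("pics/c4.png",cv2.resize(p[145:200,300:380,::-1],None,fx=10,fy=10,interpolation=cv2.INTER_CUBIC))
E
```

```text
t: 9.25
position: [0.5845, 0.1406, 0.2074]
tcp_rot: [2.335, 2.101, 0.001]
force: [-0.0, 0.7, -3.0]
grip_width: 0.531
grasp_force: 30.0
[0.5844507  0.14058197 0.20741669] [-0.03840921  0.67324304 -3.01339817] [ 0.00779199  0.08561663 -0.01397665]
[340.97132792 169.28405596] [341.23508867 166.94996718] [342.11330106 159.17843282] [array([355.4, 169.1]), array([326.8, 167.2])]
```

View pics/c4.png

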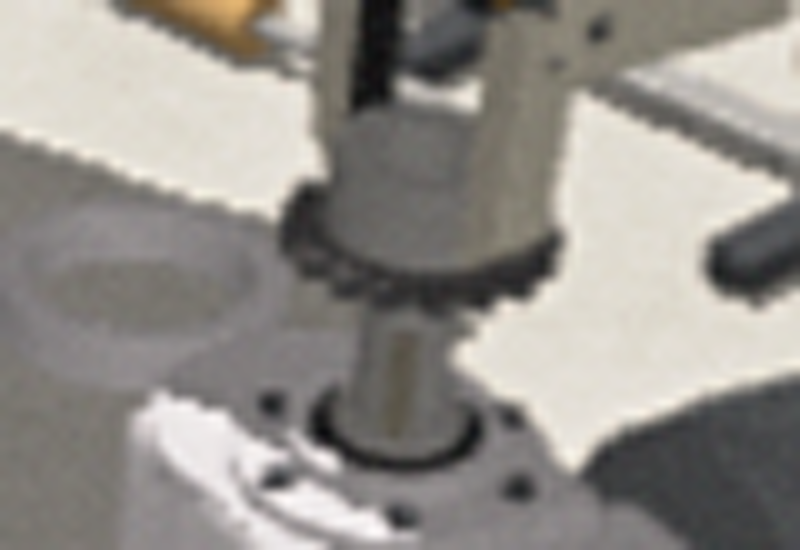

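```bash
python3 -m crank '[0,-0.006,0.01,0,0,0,1,0,0,0.01,0,0,0,1,0,0,0.01,0,0,0,1,0,0,0.006,0,0,0,1,0,0,0.004,0,0,0,1,0,0,0.004,0,0,0,1,0,0,0.004,0,0,0,1,0,0,0,0,0,0,1]'; python3 -c "
from plant import manip;s=manip.read_state();print(s['wrist_torque'])"
```

```text
t: 10.3
position: [0.5827, 0.1405, 0.1951]
tcp_rot: [-2.336, -2.101, 0.0]
force: [-0.2, 0.4, -2.7]
grip_width: 0.533
grasp_force: 30.0
[-0.01443539  0.04728181 -0.0407658 ]
```

```bash
python3 -m crank '[0,0,0.002,0,0,0,1,0,0,0.002,0,0,0,1,0,0,0.002,0,0,0,1,0,0,0.002,0,0,0,1,0,0,0.002,0,0,0,1,0,0,0,0,0,0,1,0,0,0,0,0,0,1,0,0,0,0,0,0,1]'; python3 -c "
from plant import manip;s=manip.read_state();print(s['wrist_torque'])"
```

```text
t: 11.3
position: [0.5827, 0.1408, 0.1925]
tcp_rot: [-2.335, -2.101, -0.0]
force: [-1.1, 5.4, -1.9]
grip_width: 0.53
grasp_force: 30.0
[ 1.07225352  0.11830679 -0.03662988]
```

```bash
python3 -m crank '[0.003,0,0,0,0,0,1,0,0,0,0,0,0,1,0,0,0.002,0,0,0,1,0,0,0.002,0,0,0,1,0,0,0.002,0,0,0,1,0,0,0.002,0,0,0,1,0,0,0,0,0,0,1,0,0,0,0,0,0,1]'; python3 -c "
from plant import manip;s=manip.read_state();print(s['wrist_torque'])"
```

```text
t: 12.3
position: [0.5828, 0.1413, 0.1906]
tcp_rot: [2.336, 2.101, -0.0]
force: [-1.2, 1.5, -3.4]
grip_width: 0.53
grasp_force: 30.0
[ 0.38428943  0.25316995 -0.03364659]
```

```bash
python3 -m crank '[0.001,-0.001,0,0,0,0,1,0,0,0.003,0,0,0,1,0,0,0.003,0,0,0,1,0,0,0.003,0,0,0,1,0,0,0.002,0,0,0,1,0,0,0.002,0,0,0,1,0,0,0,0,0,0,1,0,0,0,0,0,0,1]'; python3 -c "
from plant import manip;s=manip.read_state();print(s['wrist_torque'])"
```

```text
t: 13.3
position: [0.5826, 0.1416, 0.1874]
tcp_rot: [2.336, 2.101, 0.0]
force: [-0.0, -1.1, -4.4]
grip_width: 0.529
grasp_force: 30.0
[-0.03494017  0.08834441  0.0039159 ]
```

```bash
python3 -m crank '[0,0,0.002,0,0,0,1,0,0,0.002,0,0,0,1,0,0,0.002,0,0,0,1,0,0,0.002,0,0,0,1,0,0,0,0,0,0,1,0,0,0,0,0,0,1,0,0,0,0,0,0,1,0,0,0,0,0,0,1]'; python3 -c "
from plant import manip;s=manip.read_state();print(s['wrist_torque'])"
```

```text
t: 14.3
position: [0.5827, 0.1416, 0.1856]
tcp_rot: [2.336, 2.101, 0.001]
force: [0.1, -0.3, 4.4]
grip_width: 0.534
grasp_force: 30.0
[-0.06170115  0.19052733 -0.07069615]
```

Resting on the key with a push of about 8 N. Now I'll turn it clockwise in small steps.

```bash
python3 -m crank '[0,0,0,0,0,0.011,1,0,0,0,0,0,0.011,1,0,0,0,0,0,0.011,1,0,0,0,0,0,0.011,1,0,0,0,0,0,0.011,1,0,0,0,0,0,0,1,0,0,0,0,0,0,1,0,0,0,0,0,0,1]'; python3 -c "
from plant import manip;s=manip.read_state();print(s['wrist_torque'],s['position'])"
```

```text
t: 15.3
position: [0.5821, 0.1415, 0.1848]
tcp_rot: [-2.424, -1.998, 0.002]
force: [0.4, 1.1, -6.0]
grip_width: 0.53
grasp_force: 30.0
[ 0.10439394  0.14205704 -0.00737301] [0.58205299 0.14147186 0.18478877]
```

It dropped: the push is gone and z is lower. I'll ease it down and watch the torque.

```bash
python3 -m crank '[0,0.002,0.002,0,0,0,1,0,0,0.002,0,0,0,1,0,0,0.002,0,0,0,1,0,0,0.002,0,0,0,1,0,0,0.002,0,0,0,1,0,0,0,0,0,0,1,0,0,0,0,0,0,1,0,0,0,0,0,0,1]'; python3 -c "
from plant import manip;s=manip.read_state();print(s['wrist_torque'],s['position'])"
```

```text
t: 16.3
position: [0.5827, 0.1414, 0.1834]
tcp_rot: [-2.424, -1.998, 0.001]
force: [-6.0, -0.4, 3.5]
grip_width: 0.53
grasp_force: 30.0
[-0.138532    1.32311443 -0.1171126 ] [0.58274168 0.14141129 0.18339037]
```

```bash
python3 -m crank '[0,-0.002,0,0,0,0.006,1,0,0,0,0,0,0.006,1,0,0,0,0,0,0.005,1,0,0,0,0,0,0,1,0,0,0.002,0,0,0,1,0,0,0.002,0,0,0,1,0,0,0,0,0,0,1,0,0,0,0,0,0,1]'; python3 -c "
from plant import manip;s=manip.read_state();print(s['wrist_torque'],s['position'])"
```

```text
t: 17.3
position: [0.5826, 0.1415, 0.1818]
tcp_rot: [2.451, 1.966, -0.0]
force: [-2.3, -1.8, -1.3]
grip_width: 0.528
grasp_force: 30.0
[-0.53253334  0.48423796 -0.10112276] [0.58259361 0.14148373 0.18177705]
```

```bash
python3 -m crank '[-0.001,-0.001,0,0,0,0.006,1,0,0,0,0,0,0.005,1,0,0,0.002,0,0,0,1,0,0,0.002,0,0,0,1,0,0,0.003,0,0,0,1,0,0,0.003,0,0,0,1,0,0,0.003,0,0,0,1,0,0,0,0,0,0,1]'; python3 -c "
from plant import manip;s=manip.read_state();print(s['wrist_torque'],s['position'])"
```

```text
t: 18.3
position: [0.5823, 0.1414, 0.1786]
tcp_rot: [-2.468, -1.944, -0.0]
force: [1.3, -0.4, -3.9]
grip_width: 0.532
grasp_force: 30.0
[ 0.01916929  0.02626291 -0.00128486] [0.58231865 0.14140274 0.17857866]
```

```bash
python3 -m crank '[0,0,0.005,0,0,0,1,0,0,0.005,0,0,0,1,0,0,0.005,0,0,0,1,0,0,0.006,0,0,0,1,0,0,0.006,0,0,0,1,0,0,0.006,0,0,0,1,0,0,0.006,0,0,0,1,0,0,0,0,0,0,1]'; python3 -c "
from plant import manip;s=manip.read_state();print(s['wrist_torque'],s['position'])"
```

```text
t: 19.3
position: [0.5823, 0.1414, 0.1687]
tcp_rot: [-2.468, -1.944, 0.0]
force: [0.0, 1.9, -4.8]
grip_width: 0.528
grasp_force: 30.0
[ 0.15403434 -0.05718787  0.02410541] [0.58228762 0.14140718 0.1687291 ]
```

```bash
python3 -m crank '[0,0,0.006,0,0,0,1,0,0,0.006,0,0,0,1,0,0,0.006,0,0,0,1,0,0,0.006,0,0,0,1,0,0,0.006,0,0,0,1,0,0,0.006,0,0,0,1,0,0,0.004,0,0,0,1,0,0,0,0,0,0,1]'; python3 -c "
from plant import manip;s=manip.read_state();print(s['wrist_torque'],s['position'])"
```

```text
t: 20.3
position: [0.5823, 0.1414, 0.1587]
tcp_rot: [-2.468, -1.944, 0.0]
force: [1.3, 1.3, -4.0]
grip_width: 0.528
grasp_force: 30.0
[ 0.21183234 -0.12789265 -0.02666475] [0.58227675 0.14142706 0.15874483]
```

Roughly 2 mm left, so I'll use small steps until the shoulder is felt.

```bash
python3 -m crank '[0,0,0.002,0,0,0,1,0,0,0.002,0,0,0,1,0,0,0.002,0,0,0,1,0,0,0.002,0,0,0,1,0,0,0.002,0,0,0,1,0,0,0.001,0,0,0,1,0,0,0,0,0,0,1,0,0,0,0,0,0,1]'; python3 -c "
from plant import manip;s=manip.read_state();print(s['wrist_torque'],s['position'])"
```

```text
t: 21.3
position: [0.5823, 0.1414, 0.1565]
tcp_rot: [2.468, 1.944, 0.0]
force: [-2.0, 0.7, 5.7]
grip_width: 0.531
grasp_force: 30.0
[0.09727888 0.5828779  0.01023259] [0.58232494 0.14139472 0.1564962 ]
```

Seated at the expected height (0.1565) with a 9 N push. Release and retreat upward.

```bash
python3 -m crank '[0,0,0,0,0,0,0.2,0,0,0,0,0,0,0.2,0,0,0,0,0,0,0.2,0,0,0,0,0,0,0.2,0,0,-0.02,0,0,0,0.2,0,0,-0.06,0,0,0,0.2,0,0,-0.12,0,0,0,0.2,0,0,-0.2,0,0,0,0.2]';python3 -m crank '[-0.1,0,-0.1,0,0,0,0.2,-0.2,0,0,0,0,0,0.2,-0.2,0,0,0,0,0,0.2,-0.2,0,0,0,0,0,0.2,-0.1,0,0,0,0,0,0.2,0,0,0,0,0,0,0.2,0,0,0,0,0,0,0.2,0,0,0,0,0,0,0.2]'
python3 - <<'E'
from h import *
p,d=manip.capture("scene");t,_=manip.capture("top")
W=cloud("scene",d)[150:200,320:365].reshape(-1,3); m=np.hypot(W[:,0]-.5825,W[:,1]-.1414)
print("hub face z",np.median(W[(m>.015)&(m<.022)&(W[:,2]>.165),2]),"shaft end",np.median(W[m<.009,2]))
cv2.imwrite("pics/c5.png",np.hstack([cv2.resize(p[150:210,310:370,::-1],(400,400),interpolation=3),cv2.resize(t[140:200,165:225,::-1],(400,400),interpolation=3)]))
E
```

```text
t: 22.3
position: [0.5817, 0.1413, 0.2571]
tcp_rot: [-2.467, -1.944, 0.003]
force: [-0.5, -0.2, 1.3]
grip_width: 0.799
grasp_force: 0.0
t: 23.3
position: [0.5357, -0.0522, 0.2813]
tcp_rot: [2.466, 1.946, 0.0]
force: [0.1, -0.9, -0.4]
grip_width: 0.801
grasp_force: 0.0
hub face z 0.1756693066993488 shaft end 0.18442426127687406
```

View pics/c5.png

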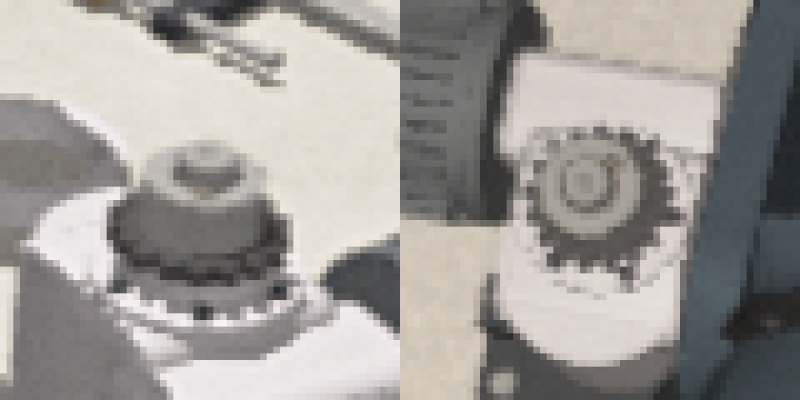

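The sprocket is home. Its hub face is at 0.176 m with the shaft end about 10 mm above it, and the brass key shows in the keyway at about (204,188) in the left half of the crop. The gripper is clear.

```bash
python3 -c "
from plant import manip;print(manip.sign_off())"
```

```text
the job is handed in; nothing more can be done
None
```

The sprocket is fully home on the gearmotor shaft, teeth end down with the key in its keyway, and has been released; the job was handed in at about 23 s with the arm clear, but the hand-in returned no verdict.

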